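Transfer the sample tins in reverse order

ROBOT

A 6-joint arm with a two-finger parallel gripper is mounted at the origin on the work surface. World frame = base frame: x ahead of the robot, y to its left, z up, the work surface at z = 0. Lengths are in m, angles in rad, forces in N, time in s.
With the tool pointing down it reaches from about 0.35 to 0.975 m from the base axis. Payload 4.9 kg.
Tool frame: the origin (TCP) lies at the very end of the fingers, on their centre line; the grasp point (between the pads) lies 19 mm behind it; z points along the fingers, y is the line along which they close (so a half turn about z gives the same grasp; the last joint's range is limited). The gripper opens to 85 mm and grips with 20 to 120 N. Pads are 22 mm wide; open, the fingers measure 114 mm over their backs; the gripper's body (76 mm by 85 mm) begins 54 mm behind the grasp point. The pads swing forward as they close: fully open they stand 13 mm farther back than shut.
Start: joints at [-1.274, 0.053, 1.613, -0, 1.476, -0.119], TCP at [0.252, -0.572, 0.231] pointing down, gripper open.
Joint ranges: [-3.01, 3.01], [-1.01, 2.22], [0.06, 2.58], [-1.02, 4.17], [0.09, 2.62], [-3.14, 3.14]. Speed limits (rad/s): [2.57, 2.57, 3.14, 3.14, 3.14, 3.14].

INTERFACE

Orientations are given as a rotation vector (axis times angle).
In Python, from station import ctrl, imaging gives the robot as it stands.
- The arm moves only by the tool play_rows, never from a script. Its argument "series" is a list of rows, each a list of 3 entries, a list of its own where there are three numbers: the opening, from 0 (shut) to 1 (fully open), then the shift along the tool's x, y, z each as a share of 0.05 m, from -1 to 1, then the turn, a rotation vector about the tool's x, y, z each as a share of 8 degrees, from -1 to 1. In form: [[grip, [dx, dy, dz], [ax, ay, az]], ...]. A call has 1 to 8 rows; each row shifts and turns the commanded pose from where the row before left it, along the tool's axes as they then stand; what a row does not reach is not made up. A row lasts 1/8 s, in which the tool goes at most 62.5 mm and 10.7 degrees, less where a joint would pass 70% of its speed; a pose out of reach is approached as far as the arm can. A call with a number of a shift or a turn outside -1 to 1 is refused whole. A call with a gripper value outside its range is refused whole. The fingers move at their own pace and stop on an object; "force" is the grip in N (left out, the last holds). Time passes only in rows, so rows that do not move let the fingers close. It gives the time, the measured TCP pose, the force, the opening and the grip force at its end, in the units of the state.
- ctrl.get_obs(): the state, without advancing time (a new reading comes with each control period).
- imaging.get_image(name): name is "scene" or "top" or "wrist"; returns a dict with "color" (420x560x3 uint8, blue, green, red), "fx", "fy", "cx", "cy" (pixels), "D" ([k1, k2, p1, p2, k3] as OpenCV has them; the pictures are not rectified), "extrinsics" (4x4, takes a point from world to camera coordinates); the wrist camera has in their place "hand_eye" (4x4, takes a point from camera to tool coordinates, whose origin is the TCP and whose axes are the flange's). Camera axes: x right, y down, z forward; pixel columns grow to the right and rows downward; lengths in m; the calibration is good to about 2 mm. A picture is of the moment at which its call begins: read the wrist's pose just before it. There is no depth.
- ctrl.finish_job(): hands the job in; it is judged then, once.
The state is a dict: "t": time; "q": joint angles; "dq": joint speeds; "effort": joint torques, N m; "tool_pos": TCP position; "tool_rot": TCP orientation; "contact_force": force on the tool from outside, world axes, zero at the start; "wrist_torque": the same for the moment, N m; "opening": finger opening in m; "grip_force": force on a finger pad.
Only numpy, scipy, OpenCV 4.12 (cv2) and the standard library are available. Lean on these libraries where they do the work, as an engineer would, in place of code of your own. Each camera call takes 0.05 s, during which the arm holds its last target. There are 200 camera calls.

TASK

Move the four colour-marked sample tins from the dark wooden rack into the clear acrylic stand in reverse order, one tin per pocket: the tin nearest the yellow end block of the old rack goes into the pocket farthest from the yellow end block of the new stand, and so on along the row. Leave every tin standing upright on the floor of its pocket, near the middle, and let none fall over on the way; the coloured tiles stay in the old rack.

Things in the scene. Friction and masses are not known exactly. Their poses are not given: they have to be found in the camera images.
- tin_red: Closed silver aluminium sample tin with a red disc (34 mm) on its lid and a red side band; 44 mm diameter, 60 mm tall, about 90 g, loose. Origin: centre of its underside, z up its axis. At the start it stands on the red tile. (The two larger plain-lidded silver tins, 72 mm diameter, have no part in the job.)
- tin_blue: Closed silver aluminium sample tin with a blue disc (34 mm) on its lid and a blue side band; 44 mm diameter, 60 mm tall, about 90 g, loose. Origin: centre of its underside, z up its axis. At the start it stands on the blue tile. (The two larger plain-lidded silver tins, 72 mm diameter, have no part in the job.)
- tin_green: Closed silver aluminium sample tin with a green disc (34 mm) on its lid and a green side band; 44 mm diameter, 60 mm tall, about 90 g, loose. Origin: centre of its underside, z up its axis. At the start it stands on the green tile. (The two larger plain-lidded silver tins, 72 mm diameter, have no part in the job.)
- tin_black: Closed silver aluminium sample tin with a black disc (34 mm) on its lid and a black side band; 44 mm diameter, 60 mm tall, about 90 g, loose. Origin: centre of its underside, z up its axis. At the start it stands on the black tile. (The two larger plain-lidded silver tins, 72 mm diameter, have no part in the job.)
- tile_red: Flat red plastic tile, 62 mm square and 4 mm thick, fixed on the old rack under the red tin; it stays there and keeps showing where the red tin stood. Origin at the centre of its underside, z up; it lies square with the rack.
- tile_blue: Flat blue plastic tile, 62 mm square and 4 mm thick, fixed on the old rack under the blue tin; it stays there and keeps showing where the blue tin stood. Origin at the centre of its underside, z up; it lies square with the rack.
- tile_green: Flat green plastic tile, 62 mm square and 4 mm thick, fixed on the old rack under the green tin; it stays there and keeps showing where the green tin stood. Origin at the centre of its underside, z up; it lies square with the rack.
- tile_black: Flat black plastic tile, 62 mm square and 4 mm thick, fixed on the old rack under the black tin; it stays there and keeps showing where the black tin stood. Origin at the centre of its underside, z up; it lies square with the rack.
- old_rack: Dark wooden base, 278 x 76 (own x, y) x 12 mm, fixed, left or right of the new stand. Four places along own x: centres x = -102, -34, 34, 102 mm, y = 0, each with one coloured tile (top 16 mm above the table). Yellow end block at its +x end (centre x = 148 mm; 18 long, 76 wide, 24 mm high). Origin: on the table under the middle of the row, z up.
- new_stand: Clear acrylic base, 278 x 76 mm (own x, y), fixed. Four open pockets along own x: centres x = -102, -34, 34, 102 mm, y = 0, each 62 x 64 mm inside, a brown cork 52 mm disc on its floor, floor 10 mm above the table, walls 6 mm thick and 8 mm above the floor. Yellow end block as on the rack, at +x (centre x = 148 mm). Origin: on the table under the middle of the row, z up.

How it is judged:
At the end, for the whole second after the job is handed in: Each tin stands in the pocket that mirrors its own tile's place in the old rack (x in the stand = minus the tile's x in the rack), within 12 mm of the pocket centre along and across, underside within 4 mm of the floor height, upright within 0.1 rad, at rest (((x of tile_red in the frame of old_rack between -0.117 and -0.087 m and x of tin_red in the frame of new_stand between 0.09 and 0.114 m) or (x of tile_red in the frame of old_rack between -0.049 and -0.019 m and x of tin_red in the frame of new_stand between 0.022 and 0.046 m) or (x of tile_red in the frame of old_rack between 0.019 and 0.049 m and x of tin_red in the frame of new_stand between -0.046 and -0.022 m) or (x of tile_red in the frame of old_rack between 0.087 and 0.117 m and x of tin_red in the frame of new_stand between -0.114 and -0.09 m)) and y of tin_red in the frame of new_stand between -0.012 and 0.012 m and z of tin_red in the frame of new_stand between 0.006 and 0.014 m and angle between each of tin_red, tin_blue, tin_green, tin_black's own z axis and vertical below 0.1 rad and linear speed of each of tin_red, tin_blue, tin_green, tin_black below 0.02 m/s and angular speed of each of tin_red, tin_blue, tin_green, tin_black below 0.2 rad/s and ((x of tile_blue in the frame of old_rack between -0.117 and -0.087 m and x of tin_blue in the frame of new_stand between 0.09 and 0.114 m) or (x of tile_blue in the frame of old_rack between -0.049 and -0.019 m and x of tin_blue in the frame of new_stand between 0.022 and 0.046 m) or (x of tile_blue in the frame of old_rack between 0.019 and 0.049 m and x of tin_blue in the frame of new_stand between -0.046 and -0.022 m) or (x of tile_blue in the frame of old_rack between 0.087 and 0.117 m and x of tin_blue in the frame of new_stand between -0.114 and -0.09 m)) and y of tin_blue in the frame of new_stand between -0.012 and 0.012 m and z of tin_blue in the frame of new_stand between 0.006 and 0.014 m and ((x of tile_green in the frame of old_rack between -0.117 and -0.087 m and x of tin_green in the frame of new_stand between 0.09 and 0.114 m) or (x of tile_green in the frame of old_rack between -0.049 and -0.019 m and x of tin_green in the frame of new_stand between 0.022 and 0.046 m) or (x of tile_green in the frame of old_rack between 0.019 and 0.049 m and x of tin_green in the frame of new_stand between -0.046 and -0.022 m) or (x of tile_green in the frame of old_rack between 0.087 and 0.117 m and x of tin_green in the frame of new_stand between -0.114 and -0.09 m)) and y of tin_green in the frame of new_stand between -0.012 and 0.012 m and z of tin_green in the frame of new_stand between 0.006 and 0.014 m and ((x of tile_black in the frame of old_rack between -0.117 and -0.087 m and x of tin_black in the frame of new_stand between 0.09 and 0.114 m) or (x of tile_black in the frame of old_rack between -0.049 and -0.019 m and x of tin_black in the frame of new_stand between 0.022 and 0.046 m) or (x of tile_black in the frame of old_rack between 0.019 and 0.049 m and x of tin_black in the frame of new_stand between -0.046 and -0.022 m) or (x of tile_black in the frame of old_rack between 0.087 and 0.117 m and x of tin_black in the frame of new_stand between -0.114 and -0.09 m)) and y of tin_black in the frame of new_stand between -0.012 and 0.012 m and z of tin_black in the frame of new_stand between 0.006 and 0.014 m); the robot touches nothing.
It fails at once if a tin fell over (tilted beyond 1 rad) (angle between any of tin_red, tin_blue, tin_green, tin_black's own z axis and vertical above 1 rad).
It also fails if it takes over 96 s, if anything falls off the work surface, if the arm or the gripper's body presses on something with over 40 N, if the wrist force passes 120 N, or if a joint passes its speed limit or range.

## Working session

There is one attempt and no reset: what is moved stays moved. The work goes in short steps, Python scripts to look and compute and a tool call to move; the robot and the scene stay as the last step left them, time stands still between calls to the robot, and variables do not carry over. Pictures are saved under pics/ and viewed, at most 14 in all, crops included, and the job is handed in when it is done.

Besides the shell and the picture viewer there is one more tool, called as name([rows], argument=value, ...), one row to a line, values as JSON. play_rows: Moves the arm, as the interface text tells. Shift numbers are shares of 0.05 m and turn numbers shares of 8 degrees, none past 1 either way. Its arguments: {"type":"object","properties":{"series":{"type":"array"},"force":{"type":"number"}},"required":["series"]}

```bash
mkdir -p pics; ls
python3 - <<'E'
from station import ctrl, imaging
import cv2,numpy as np
print(ctrl.get_obs())
for n in("top","scene"):
    d=imaging.get_image(n); cv2.imwrite(f"pics/{n}0.png",d["color"]); np.save(f"{n}.npy",d,allow_pickle=True)
    print({k:v for k,v in d.items() if k!="color"})
E
```

```text
pics
{'t': 0.0, 'q': array([-1.27401070e+00,  5.33342839e-02,  1.61432937e+00,  4.91486022e-07,
        1.47598157e+00, -1.19000782e-01]), 'dq': array([ 0.00066994, -0.0022421 , -0.00050548, -0.0007448 , -0.0005346 ,
        0.00064972]), 'effort': array([-5.16145592e-04, -3.93677616e+01, -3.70179427e+01, -1.20151499e-04,
        7.04472026e-03,  8.56288693e-06]), 'tool_pos': array([ 0.25225704, -0.57113971,  0.23005588]), 'tool_rot': array([-3.07194716e+00, -6.47999300e-01,  2.85275742e-04]), 'contact_force': array([-0.64159756, -0.01202394, -0.15157167]), 'wrist_torque': array([-0.02121323, -0.0057635 ,  0.04637862]), 'grip_force': 0.0, 'opening': 0.08535997411890388}
{'fx': 446.3514349284387, 'fy': 446.3514349284387, 'cx': 285.34425569970546, 'cy': 209.0402988304468, 'D': array([0.03393412, 0.        , 0.        , 0.        , 0.        ]), 'extrinsics': array([[-1.49632085e-01, -9.88741555e-01, -6.14090908e-04,
         6.66597910e-02],
       [-9.64385164e-01,  1.46083039e-01, -2.20501705e-01,
         5.30555499e-01],
       [ 2.18108906e-01, -3.24019097e-02, -9.75386396e-01,
         6.52086720e-01],
       [ 0.00000000e+00,  0.00000000e+00,  0.00000000e+00,
         1.00000000e+00]])}
{'fx': 481.68516345430976, 'fy': 481.68516345430976, 'cx': 279.954296584134, 'cy': 205.88108886784477, 'D': array([-0.05869228,  0.        ,  0.        ,  0.        ,  0.        ]), 'extrinsics': array([[ 0.32140825,  0.94690497,  0.00822918, -0.15952979],
       [ 0.73724934, -0.2447721 , -0.62972218, -0.380313  ],
       [-0.59427279,  0.20846486, -0.77677684,  1.09141766],
       [ 0.        ,  0.        ,  0.        ,  1.        ]])}
```

View pics/top0.png

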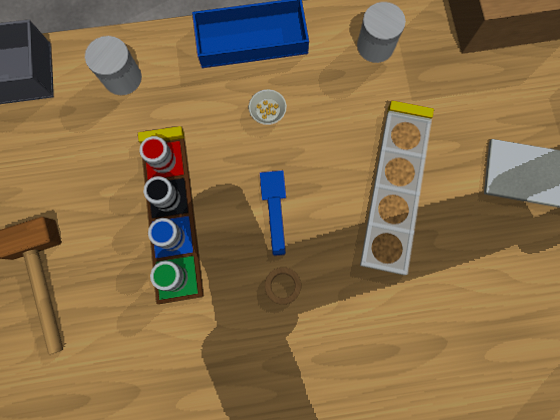

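View pics/scene0.png

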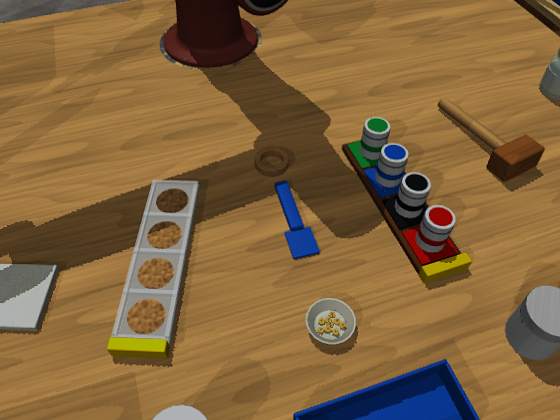

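The top view shows the rack at columns 140–200, with yellow at the top and red, black, blue, green going down. The stand is at columns 365–435, with yellow at (411,109) and corks at (405,136), (400,172), (393,209) and (387,248). So the mapping is red→pocket x=-102, black→-34, blue→+34, green→+102.

```bash
cat > h.py <<'E'
import numpy as np, cv2
from scipy.spatial.transform import Rotation as R
def K(d): return np.array([[d['fx'],0,d['cx']],[0,d['fy'],d['cy']],[0,0,1.]])
def ray(d,px,z,T=None):
    T=d['extrinsics'] if T is None else T
    u=cv2.undistortPoints(np.array([[px]],float),K(d),d['D'])[0,0]
    dr=T[:3,:3].T@np.r_[u,1]; o=-T[:3,:3].T@T[:3,3]
    return (o+dr*(z-o[2])/dr[2])
def blobs(m,amin):
    n,l,s,c=cv2.connectedComponentsWithStats(m.astype(np.uint8))
    return [(c[i],s[i,4],l==i) for i in range(1,n) if s[i,4]>=amin]
def hsv(d): return cv2.cvtColor(d['color'],cv2.COLOR_BGR2HSV).astype(int)
E
python3 - <<'E'
from h import *
P={}
for n,lo in (("top",250),("scene",300)):
    d=np.load(n+".npy",allow_pickle=True).item(); H=hsv(d); h,s,v=H[...,0],H[...,1],H[...,2]
    print(n)
    for c,a,_ in blobs((h>24)&(h<33)&(s>200)&(v>90),200): print("yellow",c.round(1),a,ray(d,c,.024).round(4))
    # cork: brown by saturation inside the stand region
    reg=np.zeros(h.shape,bool)
    if n=="top": reg[95:275,362:436]=1
    else: reg[180:345,112:200]=1
    cork=reg&(s>80)&((h<24))
    for c,a,_ in blobs(cv2.morphologyEx(cork.astype(np.uint8),cv2.MORPH_OPEN,np.ones((5,5))),300): print("cork",c.round(1),a,ray(d,c,.012).round(4))
    B=d['color'].astype(int)
    for nm,m in dict(red=((h<5)|(h>175))&(s>170),blue=(h>105)&(h<130)&(s>150),green=(h>50)&(h<80)&(s>120)).items():
        for c,a,mm in blobs(m,150):
            print(nm,c.round(1),a,ray(d,c,.076).round(4))
E
```

```text
top
yellow [411.2 109. ] 438 [ 0.6874 -0.2601  0.024 ]
yellow [162.1 133.2] 394 [0.7079 0.1766 0.024 ]
cork [378.7 137.2] 2644 [ 0.6488 -0.1971  0.012 ]
cork [405.4 135.3] 630 [ 0.6452 -0.2441  0.012 ]
cork [425.9 216.5] 2505 [ 0.4968 -0.2479  0.012 ]
cork [399.3 171.5] 668 [ 0.5814 -0.22    0.012 ]
cork [393.  208.9] 699 [ 0.5179 -0.196   0.012 ]
cork [386.5 247.9] 722 [ 0.4542 -0.1718  0.012 ]
red [152.4 148.4] 300 [0.6609 0.1823 0.076 ]
red [168.9 163. ] 535 [0.6326 0.1587 0.076 ]
blue [250.3  32.4] 6203 [ 8.438e-01 -1.000e-04  7.600e-02]
blue [274.3 206.3] 1326 [0.5377 0.0034 0.076 ]
blue [177.9 239.8] 612 [0.5078 0.1566 0.076 ]
blue [161.8 231.5] 347 [0.5243 0.1798 0.076 ]
green [183.  279.2] 704 [0.4473 0.1548 0.076 ]
green [164.3 275. ] 373 [0.4577 0.1818 0.076 ]
scene
yellow [446.1 264.1] 420 [0.71   0.1801 0.024 ]
yellow [136.  344.1] 699 [ 0.6894 -0.2599  0.024 ]
cork [125.1 229.2] 3028 [ 0.4916 -0.2506  0.012 ]
cork [171.6 200.2] 591 [ 0.4569 -0.1713  0.012 ]
cork [189.5 292.9] 2323 [ 0.6313 -0.1793  0.012 ]
cork [164.  234.7] 718 [ 0.521  -0.1952  0.012 ]
cork [155.4 273. ] 876 [ 0.5842 -0.2191  0.012 ]
cork [145.7 316. ] 1042 [ 0.6474 -0.2433  0.012 ]
red [210.4  34.7] 2536 [ 0.1053 -0.0166  0.076 ]
red [440.2 216.3] 325 [0.6614 0.1829 0.076 ]
red [428.1 246.9] 856 [0.7021 0.14   0.076 ]
blue [394.4 151.7] 237 [0.5246 0.1809 0.076 ]
blue [382.4 181.6] 504 [0.5761 0.1339 0.076 ]
blue [295.4 224.9] 1398 [ 0.6108 -0.017   0.076 ]
blue [401.3 399.1] 6100 [0.8703 0.012  0.076 ]
green [377.2 124.6] 200 [0.4582 0.1832 0.076 ]
green [363.  153.8] 422 [0.5134 0.1313 0.076 ]
```

```bash
cat >> h.py <<'E'
def delta(x,y,z,ang):
    from station import ctrl
    o=ctrl.get_obs(); r=R.from_rotvec(o['tool_rot']); M=r.as_matrix()
    a=np.deg2rad(ang); T=np.array([[np.cos(a),np.sin(a),0],[np.sin(a),-np.cos(a),0],[0,0,-1]])
    print("t",round(o['t'],2),"pos",o['tool_pos'].round(4),"xang",np.degrees(np.arctan2(M[1,0],M[0,0])).round(2),"open",round(o['opening'],4))
    w=np.array([x,y,z])-o['tool_pos']
    print("turn shares (tool)",((r.inv()*R.from_matrix(T)).as_rotvec(degrees=True)/8).round(3),
      "shift now-axes",(M.T@w/.05).round(3),"shift final-axes",(T.T@w/.05).round(3))
E
python3 - <<'E'
from h import *
for n,r in (("top",(170,215,140,178)),("scene",(165,210,395,435))):
    d=np.load(n+".npy",allow_pickle=True).item(); H=hsv(d); m=np.zeros(H.shape[:2],bool)
    m[r[0]:r[1],r[2]:r[3]]=1; m&=H[...,2]<45
    for c,a,mm in blobs(m,60):
        ys,xs=np.nonzero(mm); print(n,c.round(1),a,(np.ptp(xs)+1,np.ptp(ys)+1),ray(d,c,.076).round(4))
delta(.661,.183,.14,0)
E
```

```text
top [166.8 201.6] 311 (np.int64(28), np.int64(38)) [0.5702 0.1678 0.076 ]
top [156.9 189.2] 314 (np.int64(21), np.int64(20)) [0.5924 0.1812 0.076 ]
scene [416.1 182. ] 264 (np.int64(22), np.int64(16)) [0.5927 0.182  0.076 ]
scene [409.2 204.4] 176 (np.int64(33), np.int64(17)) [0.6281 0.1512 0.076 ]
t 0.1 pos [ 0.2523 -0.5712  0.2302] xang 23.82 open 0.0852
turn shares (tool) [-1.400e-02  1.000e-03  2.978e+00] shift now-axes [ 13.57  -10.494   1.826] shift final-axes [  8.175 -15.084   1.803]
```

play_rows([
  [1,[0,0,0],[0,0,0.99]],
  [1,[0,0,0],[0,0,0.99]],
  [1,[0,0,0],[0,0,0.99]],
  [1,[0.5,-0.9,0],[0,0,0]],
  [1,[0.5,-0.9,0],[0,0,0]],
  [1,[0.5,-0.9,0],[0,0,0]],
  [1,[0.5,-0.9,0],[0,0,0]],
  [1,[0.5,-0.9,0],[0,0,0]],
], force=40)

```text
t: 1.1
tool_pos: [0.3776, -0.3449, 0.2308]
tool_rot: [-3.141, -0.001, 0.0]
contact_force: [0.8, -0.3, -0.6]
opening: 0.0856
grip_force: 0.0
```

play_rows([
  [1,[0.5,-0.96,0],[0,0,0]],
  [1,[0.5,-0.96,0],[0,0,0]],
  [1,[0.5,-0.96,0],[0,0,0]],
  [1,[0.5,-0.96,0],[0,0,0]],
  [1,[0.5,-0.96,0],[0,0,0]],
  [1,[0.5,-0.96,0],[0,0,0]],
  [1,[0.5,-0.96,0],[0,0,0]],
  [1,[0.5,-0.96,0],[0,0,0]],
])

```text
t: 2.1
tool_pos: [0.5771, 0.0394, 0.2308]
tool_rot: [3.141, 0.002, -0.001]
contact_force: [1.4, -0.5, 0.8]
opening: 0.0853
grip_force: 0.0
```

play_rows([
  [1,[0.55,-0.96,0],[0,0,0]],
  [1,[0.55,-0.96,0.3],[0,0,0]],
  [1,[0.55,-0.96,0.7],[0,0,0]],
  [1,[0,0,1],[0,0,0]],
  [1,[0,0,0],[0,0,0]],
])

```text
t: 2.72
tool_pos: [0.6538, 0.1794, 0.1261]
tool_rot: [3.14, 0.003, -0.019]
contact_force: [-0.5, 0.5, -0.6]
opening: 0.0856
grip_force: 0.0
```

Run:
```python
from h import *
from station import imaging
d=imaging.get_image("wrist"); cv2.imwrite("pics/w1.png",d["color"]); print({k:v for k,v in d.items() if k!="color"})
delta(.6612,.1827,.036,0)
```

```text
{'fx': 351.2461064890498, 'fy': 351.2461064890498, 'cx': 287.4571224771241, 'cy': 219.46040491928824, 'D': array([-0.04870729,  0.        ,  0.        ,  0.        ,  0.        ]), 'hand_eye': array([[ 2.81329541e-04, -9.44920168e-01, -3.27300774e-01,
         8.61894943e-02],
       [ 9.99999874e-01,  1.29425553e-04,  4.85891578e-04,
         4.58421235e-05],
       [-4.16767668e-04, -3.27300869e-01,  9.44920085e-01,
        -1.43207525e-01],
       [ 0.00000000e+00,  0.00000000e+00,  0.00000000e+00,
         1.00000000e+00]])}
t 2.77 pos [0.656  0.1793 0.1301] xang 0.07 open 0.0848
turn shares (tool) [0.007 0.042 0.009] shift now-axes [ 0.116 -0.07   1.881] shift final-axes [ 0.105 -0.069  1.882]
```

View pics/w1.png

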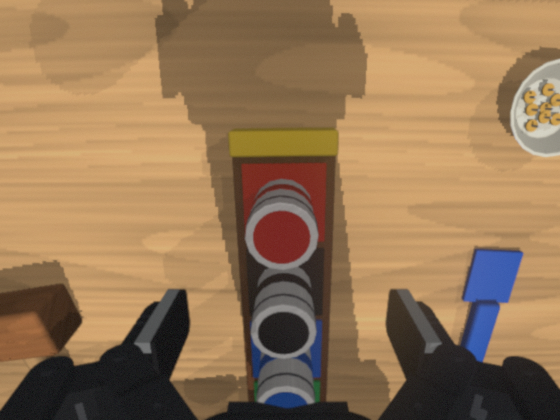

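The wrist view shows the red lid at (281,237) and the rack square with the image, so the yaw is right. I'll check the position from this view.

```bash
cat >> h.py <<'E'
def wrist_T(d,o):
    M=np.eye(4); M[:3,:3]=R.from_rotvec(o['tool_rot']).as_matrix(); M[:3,3]=o['tool_pos']
    return np.linalg.inv(M@d['hand_eye'])
E
python3 - <<'E'
from h import *
from station import imaging,ctrl
o=ctrl.get_obs(); d=imaging.get_image("wrist"); H=hsv(d); h,s,v=H[...,0],H[...,1],H[...,2]
T=wrist_T(d,o)
for nm,m in dict(red=((h<5)|(h>175))&(s>170),yel=(h>24)&(h<33)&(s>200)).items():
    for c,a,_ in blobs(m,500): print(nm,c.round(1),a,ray(d,c,.076 if nm=="red" else .024,T).round(4))
delta(.6612,.1827,.036,0)
E
```

```text
red [287.1 187.2] 2093 [0.6933 0.1794 0.076 ]
red [281. 238.] 2039 [0.6616 0.183  0.076 ]
t 2.83 pos [0.6577 0.1792 0.1332] xang 0.04 open 0.0856
turn shares (tool) [0.001 0.004 0.005] shift now-axes [ 0.07  -0.07   1.944] shift final-axes [ 0.069 -0.069  1.944]
```

play_rows([
  [1,[0.06,-0.07,0.6],[0,0,0]],
  [1,[0,0,0.7],[0,0,0]],
  [1,[0,0,0.4],[0,0,0]],
  [1,[0,0,0.2],[0,0,0]],
  [1,[0,0,0],[0,0,0]],
])

```text
t: 3.45
tool_pos: [0.6613, 0.1829, 0.0386]
tool_rot: [-3.141, -0.001, -0.001]
contact_force: [-0.5, -0.1, -0.3]
opening: 0.0855
grip_force: 0.0
```

```bash
python3 -c "
from h import *
delta(.6614,.183,.036,0)"
```

```text
t 3.45 pos [0.6613 0.1829 0.0386] xang 0.04 open 0.0855
turn shares (tool) [-0.001 -0.005  0.005] shift now-axes [ 0.002 -0.002  0.052] shift final-axes [ 0.002 -0.002  0.052]
```

play_rows([
  [0,[0,0,0.05],[0,0,0]],
  [0,[0,0,0],[0,0,0]],
  [0,[0,0,0],[0,0,0]],
  [0,[0,0,0],[0,0,0]],
  [0,[0,0,0],[0,0,0]],
  [0,[0,0,0],[0,0,0]],
], force=40)

```text
t: 4.2
tool_pos: [0.6616, 0.1832, 0.0364]
tool_rot: [-3.141, -0.002, -0.002]
contact_force: [0.1, 0.7, 6.0]
opening: 0.0432
grip_force: 40.8
```

play_rows([
  [0,[0,0,-0.4],[0,0,0]],
  [0,[0,0,-0.8],[0,0,0]],
  [0,[0,0,-0.8],[0,0,0.86]],
  [0,[0,0,-0.3],[0,0,0.86]],
  [0,[0,0,0],[0,0,0.86]],
  [0,[-0.1,0.5,0],[0,0,0]],
  [0,[-0.15,0.9,0],[0,0,0]],
  [0,[-0.15,0.9,0],[0,0,0]],
])

```text
t: 5.2
tool_pos: [0.6006, 0.0816, 0.1506]
tool_rot: [3.091, -0.56, -0.001]
contact_force: [0.0, -0.0, -0.3]
opening: 0.0429
grip_force: 41.0
```

play_rows([
  [0,[-0.15,0.9,0],[0,0,0]],
  [0,[-0.15,0.9,0],[0,0,0]],
  [0,[-0.15,0.9,0],[0,0,0]],
  [0,[-0.15,0.9,0],[0,0,0]],
  [0,[-0.15,0.9,0],[0,0,0]],
  [0,[-0.15,0.9,0.4],[0,0,0]],
  [0,[-0.1,0.4,0.6],[0,0,0]],
  [0,[0,0,0],[0,0,0]],
])

```text
t: 6.2
tool_pos: [0.4503, -0.1712, 0.098]
tool_rot: [-3.088, 0.565, 0.009]
contact_force: [-0.0, 0.1, -1.1]
opening: 0.043
grip_force: 41.1
```

Run:
```python
from h import *
from station import imaging,ctrl
delta(.4556,-.1716,.0310,-20.7)
o=ctrl.get_obs(); d=imaging.get_image("wrist"); cv2.imwrite("pics/w2.png",d["color"])
```

```text
t 6.2 pos [ 0.4503 -0.1712  0.098 ] xang -20.73 open 0.043
turn shares (tool) [-0.007  0.041 -0.003] shift now-axes [ 0.11  -0.029  1.339] shift final-axes [ 0.103 -0.03   1.339]
```

View pics/w2.png

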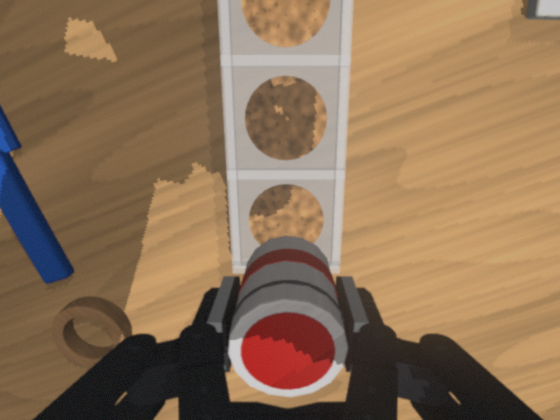

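The view shows the target pocket's cork at (286,218), directly below the TCP, and the stand walls parallel to the tool. I'll let the arm settle, then lower the tin.

play_rows([
  [0,[0.06,-0.03,0.4],[0,0,0]],
  [0,[0,0,0.4],[0,0,0]],
  [0,[0,0,0.2],[0,0,0]],
  [0,[0,0,0],[0,0,0]],
])

```text
t: 6.75
tool_pos: [0.4567, -0.1706, 0.0506]
tool_rot: [-3.091, 0.56, 0.0]
contact_force: [1.2, 0.3, -0.4]
opening: 0.0434
grip_force: 41.0
```

```bash
python3 -c "
from h import *
delta(.4556,-.1716,.0310,-20.7)"
```

```text
t 6.75 pos [ 0.4567 -0.1706  0.0506] xang -20.52 open 0.0434
turn shares (tool) [-0.001  0.002  0.022] shift now-axes [-0.013  0.025  0.393] shift final-axes [-0.013  0.025  0.393]
```

play_rows([
  [0,[-0.01,0.02,0.25],[0,0,0]],
  [0,[0,0,0.14],[0,0,0]],
  [0,[0,0,0],[0,0,0]],
  [0,[0,0,0],[0,0,0]],
])

```text
t: 7.25
tool_pos: [0.4554, -0.1719, 0.0308]
tool_rot: [-3.091, 0.561, 0.0]
contact_force: [-0.2, -0.5, -0.9]
opening: 0.0436
grip_force: 41.0
```

play_rows([
  [1,[0,0,0],[0,0,0]],
  [1,[0,0,0],[0,0,0]],
  [1,[0,0,0],[0,0,0]],
  [1,[0,0,0],[0,0,0]],
])

```text
t: 7.75
tool_pos: [0.4556, -0.1719, 0.031]
tool_rot: [3.091, -0.561, 0.0]
contact_force: [-0.9, -0.5, -0.3]
opening: 0.0853
grip_force: 0.0
```

play_rows([
  [1,[0,0,-0.5],[0,0,0]],
  [1,[0,0,-0.9],[0,0,0]],
  [1,[0,0,-0.9],[0,0,-0.86]],
  [1,[0,0,0],[0,0,-0.86]],
  [1,[0,0,0],[0,0,-0.86]],
  [1,[0.34,-0.88,0],[0,0,0]],
  [1,[0.34,-0.88,0],[0,0,0]],
  [1,[0.34,-0.88,0],[0,0,0]],
])

```text
t: 8.75
tool_pos: [0.5068, -0.0387, 0.1461]
tool_rot: [3.141, 0.001, 0.001]
contact_force: [0.2, 0.1, -0.5]
opening: 0.0852
grip_force: 0.0
```

play_rows([
  [1,[0.34,-0.88,0],[0,0,0]],
  [1,[0.34,-0.88,0],[0,0,0]],
  [1,[0.34,-0.88,0],[0,0,0]],
  [1,[0.34,-0.88,0],[0,0,0]],
  [1,[0.34,-0.88,0.2],[0,0,0]],
  [1,[0,0,0],[0,0,0]],
  [1,[0,0,0],[0,0,0]],
])

```text
t: 9.62
tool_pos: [0.5908, 0.18, 0.1356]
tool_rot: [3.141, 0.002, -0.001]
contact_force: [-0.2, 0.7, -0.3]
opening: 0.0856
grip_force: 0.0
```

Run:
```python
from h import *
from station import imaging,ctrl
delta(.5925,.1818,.036,0)
d=imaging.get_image("scene"); cv2.imwrite("pics/s2.png",d["color"])
H=hsv(d); h,s=H[...,0],H[...,1]
for c,a,_ in blobs(((h<5)|(h>175))&(s>170),100): print("red",c.round(1),a,ray(d,c,.070).round(4))
```

```text
t 9.62 pos [0.5908 0.18   0.1356] xang 0.08 open 0.0856
turn shares (tool) [0.004 0.005 0.011] shift now-axes [ 0.035 -0.036  1.991] shift final-axes [ 0.033 -0.035  1.991]
red [208.7  35.7] 2546 [ 0.0981 -0.019   0.07  ]
red [447.4  14.7] 351 [0.1719 0.4973 0.07  ]
red [490.2  21.3] 468 [0.2227 0.5744 0.07  ]
red [473.1  16.7] 199 [0.1955 0.5483 0.07  ]
red [165.2 175. ] 256 [ 0.455  -0.1712  0.07  ]
red [171.  198.7] 121 [ 0.5045 -0.1715  0.07  ]
red [429.3 242.8] 1438 [0.6936 0.1485 0.07  ]
```

View pics/s2.png

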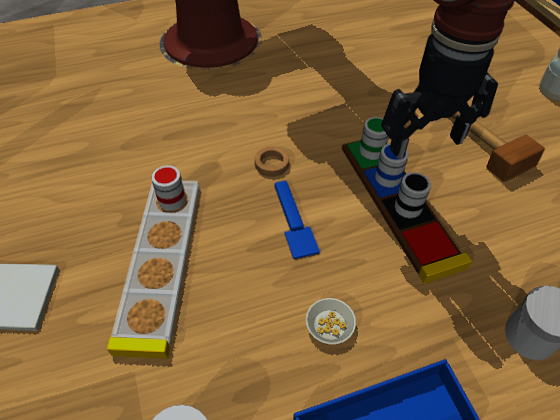

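The red tin stands upright in the far pocket, with its lid at (165,175), within 1–2 mm of centre. Next is black.

play_rows([
  [1,[0.03,-0.03,0.6],[0,0,0]],
  [1,[0,0,0.7],[0,0,0]],
  [1,[0,0,0.45],[0,0,0]],
  [1,[0,0,0.22],[0,0,0]],
  [1,[0,0,0],[0,0,0]],
  [1,[0,0,0],[0,0,0]],
])

```text
t: 10.42
tool_pos: [0.5936, 0.1816, 0.0389]
tool_rot: [-3.141, -0.001, -0.004]
contact_force: [-1.0, -0.4, 0.4]
opening: 0.0853
grip_force: 0.0
```

play_rows([
  [0,[0,0,0],[0,0,0]],
  [0,[0,0,0],[0,0,0]],
  [0,[0,0,0],[0,0,0]],
  [0,[0,0,0],[0,0,0]],
  [0,[0,0,0],[0,0,0]],
  [0,[0,0,0],[0,0,0]],
])

```text
t: 11.18
tool_pos: [0.5932, 0.1819, 0.0382]
tool_rot: [-3.141, -0.002, -0.002]
contact_force: [-0.8, 0.6, 4.9]
opening: 0.0432
grip_force: 40.9
```

play_rows([
  [0,[0,0,-0.4],[0,0,0]],
  [0,[0,0,-0.8],[0,0,0]],
  [0,[0,0,-0.8],[0,0,0.86]],
  [0,[0,0,-0.3],[0,0,0.86]],
  [0,[0,0,0],[0,0,0.86]],
  [0,[0.14,0.5,0],[0,0,0]],
  [0,[0.14,0.95,0],[0,0,0]],
  [0,[0.14,0.95,0],[0,0,0]],
])

```text
t: 12.18
tool_pos: [0.5694, 0.0611, 0.1527]
tool_rot: [3.091, -0.559, -0.0]
contact_force: [0.1, -0.3, -1.4]
opening: 0.043
grip_force: 40.9
```

play_rows([
  [0,[0.14,0.95,0],[0,0,0]],
  [0,[0.14,0.95,0],[0,0,0]],
  [0,[0.14,0.95,0],[0,0,0]],
  [0,[0.14,0.95,0],[0,0,0]],
  [0,[0.14,0.95,0],[0,0,0]],
  [0,[0.17,0.43,0.5],[0,0,0]],
  [0,[0,0,0.5],[0,0,0]],
  [0,[0,0,0],[0,0,0]],
])

```text
t: 13.18
tool_pos: [0.5177, -0.1951, 0.1002]
tool_rot: [-3.089, 0.562, 0.008]
contact_force: [-0.1, -0.2, -0.8]
opening: 0.0432
grip_force: 40.9
```

```bash
python3 -c "
from h import *
delta(.5195,-.1956,.0327,-20.7)"
```

```text
t 13.18 pos [ 0.5177 -0.1951  0.1002] xang -20.62 open 0.0432
turn shares (tool) [-0.006  0.04   0.01 ] shift now-axes [ 4.400e-02 -1.000e-03  1.349e+00] shift final-axes [ 0.037 -0.002  1.349]
```

play_rows([
  [0,[0,0,0.4],[0,0,0]],
  [0,[0,0,0.4],[0,0,0]],
  [0,[0,0,0.2],[0,0,0]],
  [0,[0,0,0],[0,0,0]],
  [0,[0,0,0],[0,0,0]],
])

```text
t: 13.8
tool_pos: [0.5202, -0.1959, 0.0529]
tool_rot: [3.091, -0.561, 0.001]
contact_force: [-0.3, -0.2, -0.8]
opening: 0.0434
grip_force: 40.9
```

```bash
python3 -c "
from h import *
delta(.5195,-.1956,.0327,-20.7)"
```

```text
t 13.8 pos [ 0.5202 -0.1959  0.0529] xang -20.57 open 0.0434
turn shares (tool) [ 0.001 -0.006  0.017] shift now-axes [-0.016 -0.     0.403] shift final-axes [-0.016 -0.     0.404]
```

play_rows([
  [0,[-0.01,0,0.25],[0,0,0]],
  [0,[0,0,0.15],[0,0,0]],
  [0,[0,0,0],[0,0,0]],
  [0,[0,0,0],[0,0,0]],
  [1,[0,0,0],[0,0,0]],
  [1,[0,0,0],[0,0,0]],
  [1,[0,0,0],[0,0,0]],
  [1,[0,0,0],[0,0,0]],
])

```text
t: 14.8
tool_pos: [0.5194, -0.1956, 0.0325]
tool_rot: [3.091, -0.561, 0.0]
contact_force: [0.0, -0.3, -0.2]
opening: 0.0854
grip_force: 0.0
```

play_rows([
  [1,[0,0,-0.5],[0,0,0]],
  [1,[0,0,-0.9],[0,0,0]],
  [1,[0,0,-0.9],[0,0,-0.86]],
  [1,[0,0,0],[0,0,-0.86]],
  [1,[0,0,0],[0,0,-0.86]],
  [1,[0.02,-0.94,0],[0,0,0]],
  [1,[0.02,-0.94,0],[0,0,0]],
  [1,[0.02,-0.94,0],[0,0,0]],
])

```text
t: 15.8
tool_pos: [0.5221, -0.0533, 0.1475]
tool_rot: [3.142, 0.001, 0.001]
contact_force: [0.4, 0.2, 0.7]
opening: 0.085
grip_force: 0.0
```

play_rows([
  [1,[0.02,-0.94,0],[0,0,0]],
  [1,[0.02,-0.94,0],[0,0,0]],
  [1,[0,-0.94,0],[0,0,0]],
  [1,[0,-0.94,0],[0,0,0]],
  [1,[0,-0.94,0.2],[0,0,0]],
  [1,[0,0,0],[0,0,0]],
  [1,[0,0,0],[0,0,0]],
])

```text
t: 16.68
tool_pos: [0.5238, 0.1803, 0.1373]
tool_rot: [3.141, 0.002, -0.0]
contact_force: [0.2, -0.4, 0.6]
opening: 0.0851
grip_force: 0.0
```

Run:
```python
from h import *
from station import imaging,ctrl
delta(.5247,.1806,.037,0)
o=ctrl.get_obs(); d=imaging.get_image("wrist"); H=hsv(d); h,s,v=H[...,0],H[...,1],H[...,2]
T=wrist_T(d,o)
for c,a,_ in blobs((h>105)&(h<130)&(s>150),500): print(c.round(1),a,ray(d,c,.076,T).round(4))
```

```text
t 16.68 pos [0.5238 0.1803 0.1373] xang 0.09 open 0.0851
turn shares (tool) [0.003 0.001 0.011] shift now-axes [ 0.018 -0.008  2.006] shift final-axes [ 0.017 -0.007  2.006]
[509.4 159.1] 5917 [0.5774 0.0483 0.076 ]
[291.4 179.4] 830 [0.5643 0.1778 0.076 ]
[291.  240.4] 1425 [0.5252 0.1779 0.076 ]
```

play_rows([
  [1,[0.02,0.02,0.6],[0,0,0]],
  [1,[0,0,0.7],[0,0,0]],
  [1,[0,0,0.46],[0,0,0]],
  [1,[0,0,0.22],[0,0,0]],
  [1,[0,0,0],[0,0,0]],
  [1,[0,0,0],[0,0,0]],
])

```text
t: 17.48
tool_pos: [0.5261, 0.1793, 0.0398]
tool_rot: [-3.141, -0.001, -0.004]
contact_force: [0.2, 0.1, 1.1]
opening: 0.0853
grip_force: 0.0
```

play_rows([
  [0,[0,0,0],[0,0,0]],
  [0,[0,0,0],[0,0,0]],
  [0,[0,0,0],[0,0,0]],
  [0,[0,0,0],[0,0,0]],
  [0,[0,0,0],[0,0,0]],
  [0,[0,0,0],[0,0,0]],
])

```text
t: 18.23
tool_pos: [0.5255, 0.1796, 0.0392]
tool_rot: [-3.141, -0.002, -0.002]
contact_force: [-0.9, 0.4, 5.6]
opening: 0.043
grip_force: 40.9
```

play_rows([
  [0,[0,0,-0.4],[0,0,0]],
  [0,[0,0,-0.8],[0,0,0]],
  [0,[0,0,-0.8],[0,0,0.86]],
  [0,[0,0,-0.3],[0,0,0.86]],
  [0,[0,0,0],[0,0,0.86]],
  [0,[0.3,0.5,0],[0,0,0]],
  [0,[0.48,0.88,0],[0,0,0]],
  [0,[0.48,0.88,0],[0,0,0]],
])

```text
t: 19.23
tool_pos: [0.5439, 0.0504, 0.1539]
tool_rot: [3.091, -0.559, 0.0]
contact_force: [0.7, -1.0, -1.5]
opening: 0.0436
grip_force: 41.0
```

play_rows([
  [0,[0.48,0.88,0],[0,0,0]],
  [0,[0.48,0.88,0],[0,0,0]],
  [0,[0.48,0.88,0],[0,0,0]],
  [0,[0.48,0.88,0],[0,0,0]],
  [0,[0.48,0.88,0],[0,0,0]],
  [0,[0.23,0.4,0.5],[0,0,0]],
  [0,[0,0,0.5],[0,0,0]],
  [0,[0,0,0],[0,0,0]],
])

```text
t: 20.23
tool_pos: [0.5808, -0.2187, 0.1008]
tool_rot: [-3.089, 0.562, 0.009]
contact_force: [-0.4, 0.3, -1.0]
opening: 0.043
grip_force: 40.9
```

play_rows([
  [0,[0,0,0.4],[0,0,0]],
  [0,[0,0,0.4],[0,0,0]],
  [0,[0,0,0.2],[0,0,0]],
  [0,[0,0,0],[0,0,0]],
  [0,[0,0,0],[0,0,0]],
])

```text
t: 20.85
tool_pos: [0.5834, -0.2196, 0.054]
tool_rot: [3.091, -0.561, 0.001]
contact_force: [-0.2, -0.3, -0.7]
opening: 0.0432
grip_force: 40.9
```

```bash
python3 -c "
from h import *
delta(.5828,-.2195,.0337,-20.7)"
```

```text
t 20.85 pos [ 0.5834 -0.2196  0.054 ] xang -20.57 open 0.0432
turn shares (tool) [ 0.001 -0.007  0.017] shift now-axes [-0.012  0.003  0.405] shift final-axes [-0.012  0.003  0.405]
```

play_rows([
  [0,[-0.01,0,0.25],[0,0,0]],
  [0,[0,0,0.15],[0,0,0]],
  [0,[0,0,0],[0,0,0]],
  [0,[0,0,0],[0,0,0]],
  [1,[0,0,0],[0,0,0]],
  [1,[0,0,0],[0,0,0]],
  [1,[0,0,0],[0,0,0]],
  [1,[0,0,0],[0,0,0]],
])

```text
t: 21.85
tool_pos: [0.5825, -0.2193, 0.0335]
tool_rot: [3.091, -0.561, 0.0]
contact_force: [-1.1, -0.6, 0.4]
opening: 0.0855
grip_force: 0.0
```

play_rows([
  [1,[0,0,-0.5],[0,0,0]],
  [1,[0,0,-0.9],[0,0,0]],
  [1,[0,0,-0.9],[0,0,-0.86]],
  [1,[0,0,0],[0,0,-0.86]],
  [1,[0,0,0],[0,0,-0.86]],
  [1,[-0.28,-0.89,0],[0,0,0]],
  [1,[-0.28,-0.89,0],[0,0,0]],
  [1,[-0.28,-0.89,0],[0,0,0]],
])

```text
t: 22.85
tool_pos: [0.5398, -0.0846, 0.1484]
tool_rot: [-3.141, -0.001, -0.0]
contact_force: [-0.9, 0.1, -1.4]
opening: 0.0856
grip_force: 0.0
```

play_rows([
  [1,[-0.28,-0.89,0],[0,0,0]],
  [1,[-0.28,-0.89,0],[0,0,0]],
  [1,[-0.28,-0.89,0],[0,0,0]],
  [1,[-0.28,-0.89,0],[0,0,0]],
  [1,[-0.28,-0.89,0],[0,0,0]],
  [1,[-0.26,-0.9,0.2],[0,0,0]],
  [1,[0,0,0],[0,0,0]],
  [1,[0,0,0],[0,0,0]],
])

```text
t: 23.85
tool_pos: [0.4571, 0.1814, 0.1385]
tool_rot: [3.141, 0.002, 0.0]
contact_force: [1.2, -0.3, 1.1]
opening: 0.0851
grip_force: 0.0
```

Run:
```python
from h import *
from station import imaging,ctrl
delta(.458,.1827,.037,0)
o=ctrl.get_obs(); d=imaging.get_image("wrist"); H=hsv(d); h,s,v=H[...,0],H[...,1],H[...,2]
T=wrist_T(d,o)
for c,a,_ in blobs((h>50)&(h<80)&(s>120),500): print(c.round(1),a,ray(d,c,.076,T).round(4))
```

```text
t 23.85 pos [0.4571 0.1814 0.1385] xang 0.09 open 0.0851
turn shares (tool) [ 0.003 -0.002  0.011] shift now-axes [ 0.017 -0.026  2.03 ] shift final-axes [ 0.017 -0.025  2.03 ]
[302.8 182.9] 905 [0.4953 0.1721 0.076 ]
```

Run:
```python
from h import *
from station import imaging,ctrl
o=ctrl.get_obs(); d=imaging.get_image("wrist"); cv2.imwrite("pics/w3.png",d["color"]); H=hsv(d); h,s,v=H[...,0],H[...,1],H[...,2]
T=wrist_T(d,o)
for c,a,_ in blobs((h>40)&(h<90)&(s>80),80): print(c.round(1),a,ray(d,c,.076,T).round(4))
```

```text
[295.3 192.7] 2525 [0.4895 0.1762 0.076 ]
[284.6 239.8] 1963 [0.4587 0.1826 0.076 ]
```

View pics/w3.png

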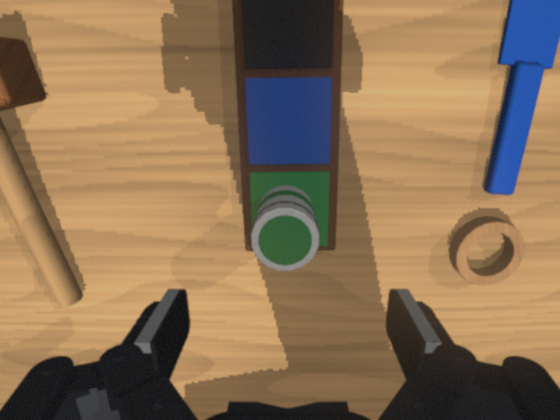

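The green lid is at (285,240), which gives (0.4587, 0.1826), so the estimate holds. The three other tiles are empty.

play_rows([
  [1,[0.02,-0.02,0.6],[0,0,0]],
  [1,[0,0,0.7],[0,0,0]],
  [1,[0,0,0.48],[0,0,0]],
  [1,[0,0,0.22],[0,0,0]],
  [1,[0,0,0],[0,0,0]],
  [1,[0,0,0],[0,0,0]],
])

```text
t: 24.7
tool_pos: [0.4592, 0.1826, 0.0397]
tool_rot: [-3.141, -0.001, -0.004]
contact_force: [0.0, 0.7, 0.1]
opening: 0.0855
grip_force: 0.0
```

play_rows([
  [0,[0,0,0],[0,0,0]],
  [0,[0,0,0],[0,0,0]],
  [0,[0,0,0],[0,0,0]],
  [0,[0,0,0],[0,0,0]],
  [0,[0,0,0],[0,0,0]],
  [0,[0,0,0],[0,0,0]],
])

```text
t: 25.45
tool_pos: [0.4586, 0.1829, 0.0392]
tool_rot: [-3.141, -0.002, -0.002]
contact_force: [-0.5, -0.0, 4.7]
opening: 0.0426
grip_force: 40.7
```

play_rows([
  [0,[0,0,-0.4],[0,0,0]],
  [0,[0,0,-0.8],[0,0,0]],
  [0,[0,0,-0.8],[0,0,0.86]],
  [0,[0,0,-0.3],[0,0,0.86]],
  [0,[0,0,0],[0,0,0.86]],
  [0,[0.5,0.5,0],[0,0,0]],
  [0,[0.71,0.72,0],[0,0,0]],
  [0,[0.71,0.72,0],[0,0,0]],
])

```text
t: 26.45
tool_pos: [0.5135, 0.057, 0.1524]
tool_rot: [3.091, -0.56, -0.002]
contact_force: [0.3, -0.3, -1.2]
opening: 0.0435
grip_force: 40.9
```

play_rows([
  [0,[0.71,0.72,0],[0,0,0]],
  [0,[0.71,0.72,0],[0,0,0]],
  [0,[0.71,0.72,0],[0,0,0]],
  [0,[0.71,0.72,0],[0,0,0]],
  [0,[0.71,0.72,0],[0,0,0]],
  [0,[0.71,0.72,0],[0,0,0]],
  [0,[0.35,0.39,0.5],[0,0,0]],
  [0,[0,0,0.5],[0,0,0]],
])

```text
t: 27.45
tool_pos: [0.6468, -0.2455, 0.1017]
tool_rot: [3.09, -0.565, -0.001]
contact_force: [0.3, 0.6, -1.9]
opening: 0.0429
grip_force: 40.9
```

play_rows([
  [0,[0,0,0],[0,0,0]],
  [0,[0,0,0.4],[0,0,0]],
  [0,[0,0,0.4],[0,0,0]],
  [0,[0,0,0.2],[0,0,0]],
  [0,[0,0,0],[0,0,0]],
  [0,[0,0,0],[0,0,0]],
])

```text
t: 28.2
tool_pos: [0.6473, -0.2436, 0.0541]
tool_rot: [3.091, -0.561, 0.002]
contact_force: [0.4, 0.6, -0.4]
opening: 0.0432
grip_force: 40.9
```

```bash
python3 -c "
from h import *
delta(.6463,-.2437,.0337,-20.7)"
```

```text
t 28.2 pos [ 0.6473 -0.2436  0.0541] xang -20.57 open 0.0432
turn shares (tool) [ 0.001 -0.008  0.016] shift now-axes [-0.019  0.009  0.408] shift final-axes [-0.018  0.009  0.408]
```

play_rows([
  [0,[-0.01,0,0.25],[0,0,0]],
  [0,[0,0,0.15],[0,0,0]],
  [0,[0,0,0],[0,0,0]],
  [0,[0,0,0],[0,0,0]],
  [1,[0,0,0],[0,0,0]],
  [1,[0,0,0],[0,0,0]],
  [1,[0,0,0],[0,0,0]],
  [1,[0,0,0],[0,0,0]],
])

```text
t: 29.2
tool_pos: [0.6464, -0.2433, 0.0335]
tool_rot: [3.091, -0.561, 0.0]
contact_force: [-0.3, 1.2, 0.5]
opening: 0.085
grip_force: 0.0
```

play_rows([
  [1,[0,0,-0.5],[0,0,0]],
  [1,[0,0,-0.9],[0,0,0]],
  [1,[0,0,-0.9],[0,0,0]],
  [1,[0,-0.8,-0.5],[0,0,0]],
  [1,[0,-0.8,0],[0,0,0]],
  [1,[0,-0.8,0],[0,0,0]],
  [1,[0,-0.8,0],[0,0,0]],
  [1,[0,0,0],[0,0,0]],
])

```text
t: 30.2
tool_pos: [0.7032, -0.0907, 0.1734]
tool_rot: [-3.092, 0.555, -0.0]
contact_force: [-0.2, 0.3, 0.0]
opening: 0.0855
grip_force: 0.0
```

Run:
```python
from h import *
from station import imaging,ctrl
for n in ("scene","top"):
    d=imaging.get_image(n); cv2.imwrite(f"pics/{n}_end.png",d["color"]); H=hsv(d); h,s,v=H[...,0],H[...,1],H[...,2]
    for nm,m in dict(red=((h<5)|(h>175))&(s>170),blue=(h>105)&(h<130)&(s>150),green=(h>45)&(h<85)&(s>90),black=v<45).items():
        for c,a,_ in blobs(m,100):
            p=ray(d,c,.070)
            if p[1]<-.12 and .4<p[0]<.72: print(n,nm,c.round(1),a,p.round(4))
```

```text
scene red [165.2 175. ] 256 [ 0.455  -0.1712  0.07  ]
scene blue [147.4 248.7] 391 [ 0.5815 -0.2182  0.07  ]
scene blue [156.2 273. ] 141 [ 0.623  -0.2133  0.07  ]
scene green [136.2 294. ] 488 [ 0.6457 -0.2426  0.07  ]
scene green [147.7 317.5] 155 [ 0.6825 -0.2341  0.07  ]
scene black [156.7 208.9] 217 [ 0.517  -0.1946  0.07  ]
scene black [165.4 233.6] 137 [ 0.5642 -0.1906  0.07  ]
```

View pics/scene_end.png

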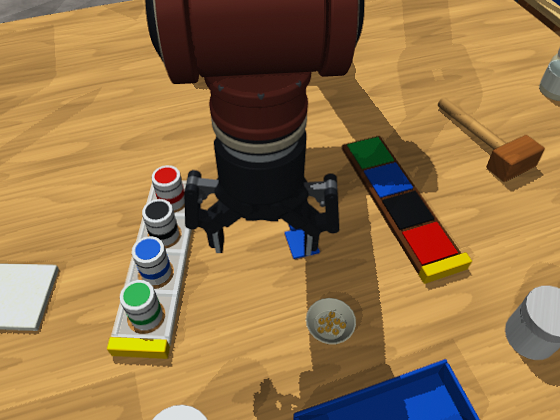

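View pics/top_end.png

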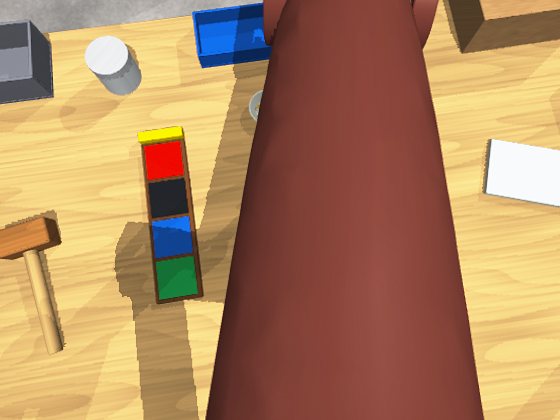

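The scene view shows all four tins upright, with lids at (165,175), (157,209), (147,249) and (136,294), within about 3 mm of the pocket centres. Green is now next to the yellow block, and the rack's tile order from yellow is red, black, blue, green. The gripper touches nothing.

```bash
python3 -c "
from station import ctrl
print(ctrl.finish_job())"
```

```text
the job is handed in; nothing more can be done
None
```

I handed the job in at about 30 s with all four tins upright in the new stand in reverse order, their lids about 3 mm or less from the pocket centres in the last scene picture; the hand-in returned no verdict.

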